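# Free a jammed charger tray and take out the battery

## Task

The charging dock's tray is locked shut with a radio battery inside. Take the release pin from its wooden stand, push it through the small hole in the dock's top until the hidden latch lets the tray spring out, and put the pin back in its stand; then set the battery upright on its base in the open carry case and push the tray home until it latches shut. Do not knock over the radio or the mug.

Things in the scene. Friction and masses are not known exactly. Their poses are not given: they have to be found in the camera images.
- dock: light grey charging dock fixed to the desk, 200 mm deep (x) x 170 wide (y) x 85 high, turned by up to 0.25 rad; origin at the centre of its underside, z up, -x is its open front, which faces the robot and is covered by the tray's black front panel
- dock_hole (a point): centre of the mouth of the round access hole, 13 mm in diameter, in the dock's top (85 mm above the desk), 55 mm from the front edge and 30 mm from the left (+y) edge; axes are the dock's. The top is a 6 mm plate; the latch's flat steel pad, 22 mm square, lies 22 mm below the mouth under the hole
- latch (a joint): hidden spring latch: 0 is up (holding the tray), grows to 0.010 m as its pad is pushed straight down; the tray comes free at about 3 to 6 mm. Pushing takes about 2 N at first and 5 N at 10 mm, where it meets a firm stop; it springs back up when let go
- tray (a joint): tray travel along the dock's -x: 0 is shut and latched, 0.110 m is fully out. When unlatched a spring (6 N at shut, 2 N at out) drives it fully out and keeps it there. To shut it, push its front panel until it is at about -0.003 m (5 mm past 0 it meets a firm stop), about 8 to 12 N near the end; the latch clicks by itself and the tray settles at 0. If not latched it springs out again
- tray_front (a point): centre of the front face of the tray's black front panel, which is 160 mm wide, 54 mm high (from 12 to 66 mm above the desk) and 18 mm thick; the face stands 18 mm ahead of the dock's front when shut and 128 mm when out; axes are the dock's
- battery: black radio battery pack, 76 mm long (x) x 36 wide (y) x 42 high, 0.13 to 0.25 kg, origin at the centre of its underside, z up. It stands in a pocket of the tray (hidden while the tray is shut), its underside 14 mm above the desk, its x along the dock's; the pocket's rim is 8 mm high (22 mm above the desk), with 2.5 mm of play around the battery. With the tray out its centre is 60 mm ahead of the dock's front, 20 mm to the right (-y) of the tray's middle
- pin: release pin standing in the stand, handle up: black round handle of 16 mm diameter and 60 mm length over an aluminium collar of 24 mm diameter and 5 mm thickness, with a straight steel shank of 6 mm diameter and 44 mm length below; 0.06 kg; origin at the centre of the collar's underside, z along the handle, whose top is at z = 65 mm
- pin_tip (a point): flat end of the pin's steel shank, 44 mm below the pin's origin
- stand: wooden block, 60 x 60 x 55 mm high, fixed to the desk, with an upright hole of 14 mm diameter and 50 mm depth in the middle of its top; origin at the centre of its underside. The pin stands in the hole, its collar lying on the block's top, 55 mm above the desk
- case: dark blue open carry case with a grey foam floor, fixed to the desk, 170 mm (x) x 140 (y) outside, walls 5 mm thick and 26 mm high; origin at the centre of its underside, inner floor 5 mm above the desk
- radio: black hand radio standing on the desk beside the dock, 36 x 58 x 115 mm with a stub aerial to 190 mm; origin at the centre of its underside, z up
- mug: dark grey mug standing on the desk, 80 mm wide, 90 mm high, with a handle; origin at the centre of its underside, z up
There are look-alikes about, which are no part of the job. Leave any yellow look-alike of the pin alone.

How it is judged:
On the way, in this order (a step that is already met when the one before it is completed fails the run):
1. the pin's tip, through the dock's hole, holds the latch down by at least 4 mm (value of joint latch above 0.004 m and horizontal distance between pin_tip and dock_hole below 0.008 m and z of pin_tip in the frame of dock_hole below -0.018 m), for 0.04 s.
2. the tray has sprung fully out (value of joint tray above 0.1 m), for 0.1 s.
3. the battery stands on the floor of the carry case, let go (x of battery in the frame of case between -0.05 and 0.05 m and y of battery in the frame of case between -0.05 and 0.05 m and z of battery in the frame of case below 0.009 m and angle between battery's own z axis and vertical below 0.12 rad and linear speed of battery below 0.02 m/s and contact force between battery and the fingers below 0.02 N), for 0.2 s.
At the end, for the whole second after the job is handed in: Battery at rest upright (0.12 rad) on the case floor, centre within 50 mm of the case centre along each side; tray shut and latched (within 3 mm of 0, latch up within 2 mm); pin upright in its stand, collar within 5 mm of the block top, all at rest (all of step 3 and value of joint tray between -0.002 and 0.003 m and value of joint latch below 0.002 m and velocity of joint tray below 0.01 m/s and horizontal distance between pin and stand below 0.008 m and height (world z) of pin below 0.06 m and angle between pin's own z axis and vertical below 0.1 rad and linear speed of pin below 0.02 m/s); the robot touches nothing.
It fails at once if the radio is knocked over (tilted by more than 0.5 rad) (angle between radio's own z axis and vertical above 0.5 rad).
It fails at once if the mug is knocked over (tilted by more than 0.5 rad) (angle between mug's own z axis and vertical above 0.5 rad).
It also fails if it takes over 70 s, if anything falls off the work surface, if the arm or the gripper's body presses on something with over 40 N, if the wrist force passes 120 N, or if a joint passes its speed limit or range.

## Robot

A 6-joint arm with a two-finger parallel gripper is mounted at the origin on the work surface. World frame = base frame: x ahead of the robot, y to its left, z up, the work surface at z = 0. Lengths are in m, angles in rad, forces in N, time in s.
With the tool pointing down it reaches from about 0.3 to 0.775 m from the base axis. Payload 14.6 kg.
Tool frame: the origin (TCP) lies at the very end of the fingers, on their centre line; the grasp point (between the pads) lies 19 mm behind it; y points along the fingers, z is the direction in which the jaws open and shut, and the axes are right-handed (so a half turn about y gives the same grasp; the last joint's range is limited). The gripper opens to 85 mm and grips with 20 to 120 N. Pads are 22 mm wide; open, the fingers measure 114 mm over their backs; the gripper's body (76 mm by 85 mm) begins 54 mm behind the grasp point. The pads swing forward as they close: fully open they stand 13 mm farther back than shut.
Start: joints at [1.066, 0.3, 1.521, -0, 1.321, -0.067], TCP at [0.233, 0.498, 0.231] pointing down, gripper open.
Joint ranges: [-3.03, 3.03], [-0.79, 2.21], [0.23, 2.52], [-1.04, 4.18], [0, 3.07], [-2.55, 2.55]. Speed limits (rad/s): [2.22, 2.22, 2.57, 3.14, 3.14, 3.14].

## Interface

Orientations are given as a 3x3 rotation matrix whose columns are the frame's x, y, z axes.
In Python, from rig import arm gives the robot as it stands.
- The arm moves only by the tool drive_tool, never from a script. Its arguments are lists of equal length, an entry for each row: "angular": the turn, a rotation vector about the world's x, y, z in rad, a list of three; "xyz": the shift along the world's x, y, z in cm, a list of three; "gripper": the opening, from 0 (shut) to 1 (fully open). In form: {"angular": [[rx, ry, rz], ...], "xyz": [[x, y, z], ...], "gripper": [gripper, ...]}. A call has exactly 5 rows; each row is the pose to reach, as a shift and turn from the pose commanded when the call began; what a row does not reach only later rows make up. A row lasts 1/10 s, in which the tool goes at most 50 mm and 8.59 degrees, less where a joint would pass 70% of its speed; a pose out of reach is approached as far as the arm can. A call with a gripper value outside its range is refused whole. The fingers move at their own pace and stop on an object; "force" is the grip in N (left out, the last holds). Time passes only in rows, so rows that repeat a pose let the fingers close, or fill a call up. It gives the time, the measured TCP pose, the force and the opening at its end, in the units of the state.
- arm.get_obs(): the state, without advancing time (a new reading comes with each control period).
- arm.snapshot(name): name is "scene" or "top" or "wrist"; returns the picture (480x640x3 uint8, red, green, blue); there is no depth.
- arm.calibration(name): a dict with "fx", "fy", "cx", "cy" (pixels), "D" ([k1, k2, p1, p2, k3] as OpenCV has them; the pictures are not rectified), "rvec" (rotation vector, rad) and "tvec" (3), from world to camera coordinates, as OpenCV has them. Camera axes: x right, y down, z forward; pixel columns grow to the right and rows downward; lengths in m; the calibration is good to about 2 mm. A picture is of the moment at which its call begins: read the wrist's pose just before it. calibration takes no time and is no camera call; for the wrist camera it gives the pose at the moment of the call.
- arm.job_done(): hands the job in, once; it reports no verdict.
The state is a dict: "t": time; "joint_positions": joint angles; "qd": joint speeds; "joint_efforts": joint torques, N m; "position": TCP position; "tool_rot": TCP orientation; "contact_force": force on the tool from outside, world axes, zero at the start; "ft_torque": the same for the moment, N m; "opening": finger opening in m.
Only numpy, scipy, OpenCV 4.12 (cv2) and the standard library are available. Lean on these libraries where they do the work, as an engineer would, in place of code of your own. Each camera call takes 0.05 s, during which the arm holds its last target.

## Working session

There is one attempt and no reset: what is moved stays moved. The work goes in short steps, Python scripts to look and compute and a tool call to move; the robot and the scene stay as the last step left them, time stands still between calls to the robot, and variables do not carry over. Pictures are saved under pics/ and viewed, and the job is handed in when it is done.

Besides the shell and the picture viewer there is one more tool, called after "Request:" by a JSON object that holds its "api" and its "payload", one argument or row to a line. drive_tool: Moves the arm, as the interface text tells. Its arguments: {"type":"object","properties":{"angular":{"type":"array"},"xyz":{"type":"array"},"gripper":{"type":"array"},"force":{"type":"number"}},"required":["angular","xyz","gripper"]}

```bash
ls; mkdir -p pics; python3 - <<'E'
from rig import arm
import cv2
o=arm.get_obs()
for k in o: print(k,o[k])
for n in("scene","top","wrist"):
    c=arm.calibration(n);print(n,c)
    cv2.imwrite(f"pics/{n}0.png",arm.snapshot(n)[:,:,::-1])
E
```

```text
pics
t 0.0
joint_positions [ 1.06643923e+00  3.00483492e-01  1.52163271e+00 -2.15787301e-05
  1.32069489e+00 -6.65769225e-02]
qd [-9.82130182e-04 -5.34440180e-05 -4.68303096e-04 -1.83763428e-04
  1.68346202e-04 -4.03451078e-04]
joint_efforts [-1.31797122e-03 -5.43503809e+01 -3.61787295e+01 -1.46500511e-04
  4.09282307e-03  6.87111168e-06]
position [0.23303496 0.49791251 0.23069268]
tool_rot [[ 9.05697199e-01 -5.70496313e-04  4.23924827e-01]
 [-4.23925206e-01 -1.07682201e-03  9.05696561e-01]
 [-6.02049623e-05 -9.99999257e-01 -1.21712245e-03]]
contact_force [ 0.31508249  0.14221918 -0.15874953]
ft_torque [0.00269565 0.01150137 0.03561024]
opening 0.08523466502948715
scene {'fx': 500.38311009085515, 'fy': 500.38311009085515, 'cx': 313.5774208208973, 'cy': 242.25949946197184, 'D': array([-0.08295115,  0.        ,  0.        ,  0.        ,  0.        ]), 'rvec': array([ 1.77066023,  1.7597427 , -0.69393291]), 'tvec': array([-0.02780269, -0.34922026,  1.41579242])}
top {'fx': 541.7932156748211, 'fy': 541.7932156748211, 'cx': 316.39882129070094, 'cy': 243.05616174198016, 'D': array([-0.09138126,  0.        ,  0.        ,  0.        ,  0.        ]), 'rvec': array([ 2.07463419, -2.10829193,  0.24880004]), 'tvec': array([0.06505937, 0.60327671, 0.96122223])}
wrist {'fx': 362.1835398318438, 'fy': 362.1835398318438, 'cx': 326.3936012416141, 'cy': 251.42320093278303, 'D': array([-0.06025094,  0.        ,  0.        ,  0.        ,  0.        ]), 'rvec': array([-2.45124309, -1.56024457, -0.20964137]), 'tvec': array([-0.54823912, -0.03474301,  0.37935361])}
```

View pics/scene0.png

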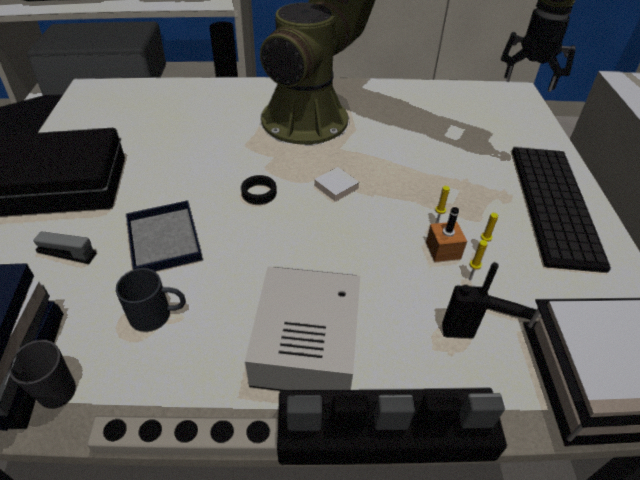

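View pics/top0.png

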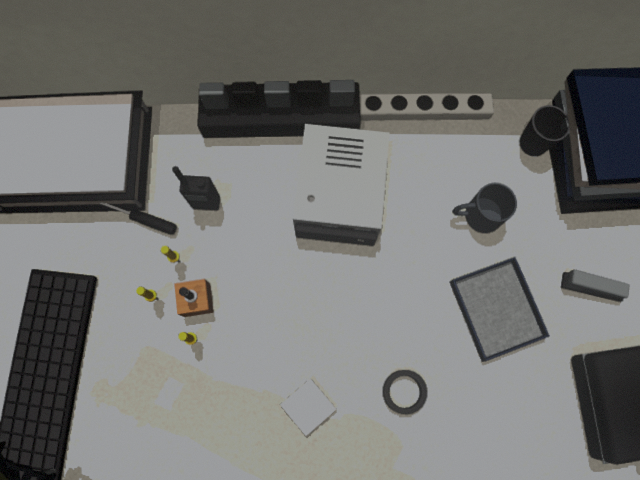

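View pics/wrist0.png

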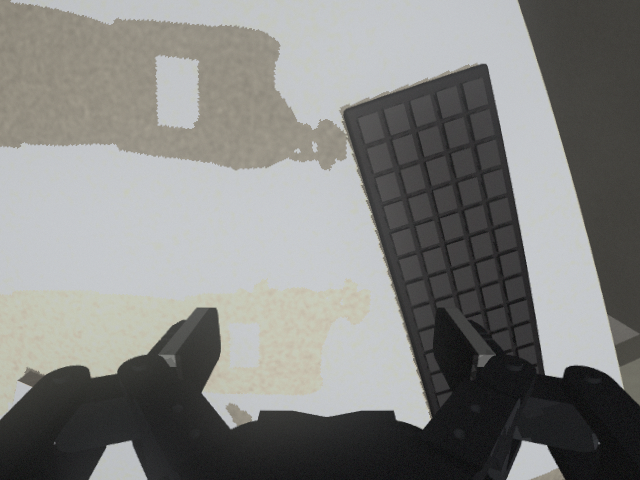

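The overview shows the stand at top pixel (193,297) with the black pin and three yellow pins around it. The dock is at (343,180), its hole near (311,198), the case at (498,309), the mug at (490,208) and the radio at (198,192). I'll take enlarged crops next.

```bash
python3 - <<'E'
import cv2,numpy as np
t=cv2.imread("pics/top0.png");s=cv2.imread("pics/scene0.png")
def crop(im,x,y,w,h,k,n):
    c=im[y:y+h,x:x+w]; c=cv2.resize(c,None,fx=k,fy=k,interpolation=cv2.INTER_CUBIC)
    for i in range(0,w,10): cv2.putText(c,str(x+i),(i*k,8),0,.3,(0,0,255),1) if i%20==0 else 0; cv2.line(c,(i*k,10),(i*k,14),(0,0,255),1)
    for i in range(0,h,10): cv2.putText(c,str(y+i),(0,i*k+3),0,.3,(0,0,255),1)
    cv2.imwrite(f"pics/{n}.png",cv2.convertScaleAbs(c,alpha=1.3,beta=20))
crop(t,120,230,120,130,4,"c1")
crop(t,285,115,115,135,4,"c2")
crop(s,400,170,120,110,5,"c3")
crop(s,240,255,130,140,4,"c4")
crop(t,440,250,120,120,4,"c5")
E
```

```text
(no output)
```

View pics/c1.png

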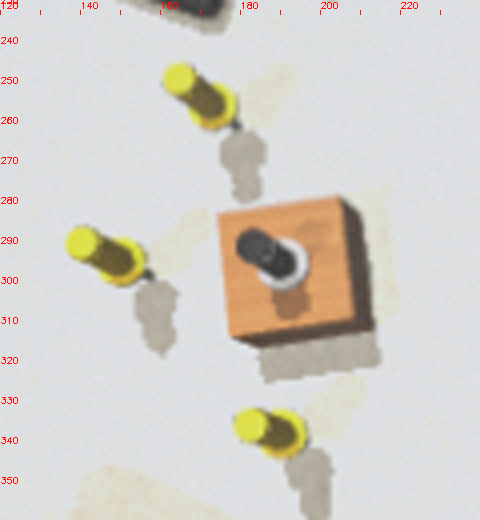

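View pics/c2.png

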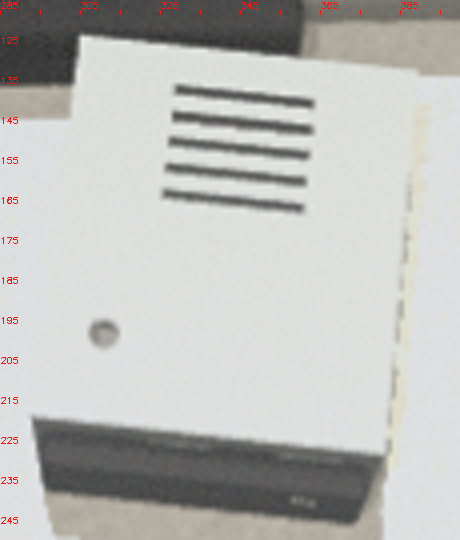

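View pics/c3.png

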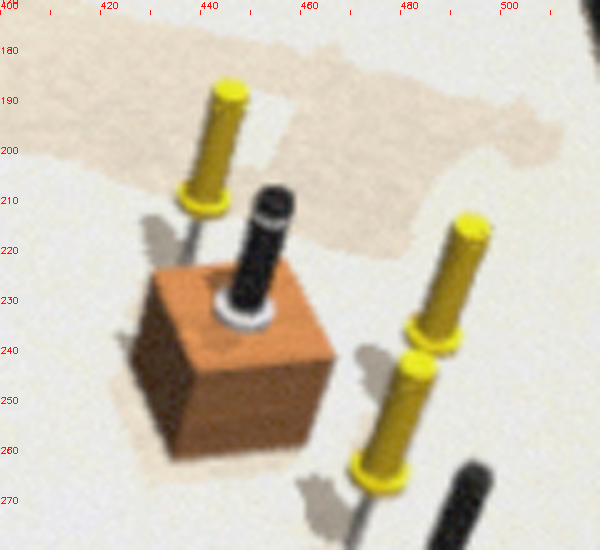

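View pics/c4.png

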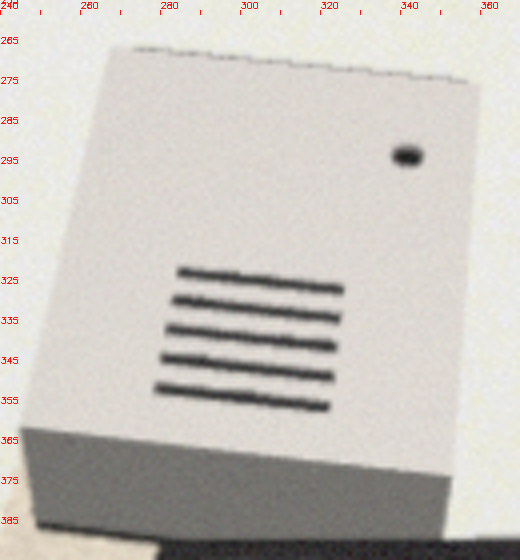

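View pics/c5.png

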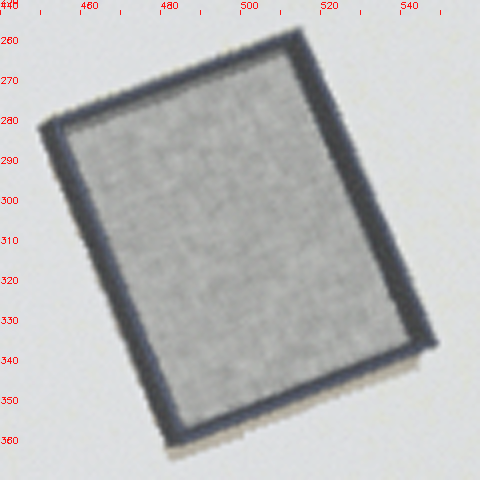

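```bash
cat > h.py <<'E'
import numpy as np,cv2
def ray(c,p):
    K=np.array([[c['fx'],0,c['cx']],[0,c['fy'],c['cy']],[0,0,1]])
    u=cv2.undistortPoints(np.array(p,float).reshape(-1,1,2),K,c['D']).reshape(-1,2)
    R=cv2.Rodrigues(c['rvec'])[0]
    return -R.T@c['tvec'],np.c_[u,np.ones(len(u))]@R
def onz(c,p,z):
    o,d=ray(c,p); return o+d*((z-o[2])/d[:,2])[:,None]
def proj(c,X):
    K=np.array([[c['fx'],0,c['cx']],[0,c['fy'],c['cy']],[0,0,1]])
    return cv2.projectPoints(np.array(X,float).reshape(-1,3),c['rvec'],c['tvec'],K,c['D'])[0].reshape(-1,2)
E
python3 - <<'E'
from rig import arm
from h import *
np.set_printoptions(precision=4,suppress=True)
T=arm.calibration("top");S=arm.calibration("scene")
def P(n,c,p,z): print(n,onz(c,p,z)[:,:2].tolist().__repr__() if 0 else onz(c,p,z)[:,:2]. round(4).tolist(), onz(c,p,z)[:,:2].mean(0))
P("stand T",T,[(174.75,283.25),(205,278.75),(208.75,309.5),(178,314.5)],.055)
P("stand S diag",S,[(430.6,224.2),(467.2,241.4)],.055)
P("collar T",T,[(191.5,296)],.060);P("top T",T,[(183,291.5)],.12)
P("collar S",S,[(449,231)],.06);P("top S",S,[(455,209.4)],.12)
P("hole T",T,[(311,198.25)],.085);P("hole S",S,[(341.75,294)],.085)
P("dock T",T,[(305,123.75),(389.25,132.75),(381.25,229),(293.25,219.5)],.085)
P("dock S",S,[(267.5,266.75),(360,276),(352.5,374),(245.5,362.25)],.085)
P("case T",T,[(450,281.75),(515,257),(549.25,336.25),(484.5,361.25)],.026)
P("yel T",T,[(165,249.5),(140.5,290.5),(182.5,336)],.112)
P("yel S",S,[(480,242.5),(490.5,215.5),(442,188)],.112)
P("radio T feet",T,[(198,192)],.115)
P("mug",T,[(494,205)],.09)
E
```

```text
stand T [[0.5337, 0.3293], [0.5416, 0.2707], [0.4823, 0.2618], [0.4734, 0.3205]] [0.5077 0.2956]
stand S diag [[0.485, 0.2663], [0.535, 0.3332]] [0.51   0.2998]
collar T [[0.5078, 0.2946]] [0.5078 0.2946]
top T [[0.5072, 0.2961]] [0.5072 0.2961]
collar S [[0.5101, 0.2994]] [0.5101 0.2994]
top S [[0.51, 0.2988]] [0.51   0.2988]
hole T [[0.6905, 0.0644]] [0.6905 0.0644]
hole S [[0.693, 0.0669]] [0.693  0.0669]
dock T [[0.848, 0.0744], [0.8256, -0.0936], [0.6268, -0.0683], [0.6484, 0.0988]] [0.7372 0.0028]
dock S [[0.6299, -0.0661], [0.6519, 0.1021], [0.8494, 0.0756], [0.8284, -0.0907]] [0.7399 0.0052]
case T [[0.5328, -0.207], [0.5803, -0.3427], [0.421, -0.3959], [0.377, -0.2634]] [ 0.4778 -0.3023]
yel T [[0.5872, 0.335], [0.5112, 0.3766], [0.4285, 0.296]] [0.509  0.3359]
yel S [[0.5931, 0.3308], [0.5185, 0.3708], [0.4349, 0.2889]] [0.5155 0.3302]
radio T feet [[0.6969, 0.277]] [0.6969 0.277 ]
mug [[0.6699, -0.2881]] [ 0.6699 -0.2881]
```

Request:
{"api": "drive_tool", "payload": {
  "angular": [
    [0,0,-0.14],
    [0,0,-0.28],
    [0,0,-0.42],
    [0,0,-0.56],
    [0,0,-0.7]
  ],
  "xyz": [
    [4,-2.9,0],
    [8,-5.8,0],
    [12,-8.7,0],
    [16,-11.6,0],
    [20,-14.5,0]
  ],
  "gripper": [1,1,1,1,1],
  "force": 60
}}

```text
t: 0.65
position: [0.4345, 0.3517, 0.2312]
tool_rot: [[0.415, -0.0, 0.91], [-0.91, -0.0, 0.415], [-0.0, -1.0, -0.0]]
contact_force: [0.4, 0.7, -0.0]
opening: 0.0856
```

Request:
{"api": "drive_tool", "payload": {
  "angular": [
    [0,0,-0.14],
    [0,0,-0.28],
    [0,0,-0.42],
    [0,0,-0.56],
    [0,0,-0.7]
  ],
  "xyz": [
    [2,-1.5,0],
    [4,-3,0],
    [6,-4.5,0],
    [7.6,-5.6,0],
    [7.6,-5.6,0]
  ],
  "gripper": [1,1,1,1,1]
}}

```text
t: 1.15
position: [0.5106, 0.2956, 0.2307]
tool_rot: [[-0.271, -0.001, 0.962], [-0.962, -0.001, -0.271], [0.001, -1.0, -0.0]]
contact_force: [-0.9, 0.5, 0.3]
opening: 0.0855
```

Request:
{"api": "drive_tool", "payload": {
  "angular": [
    [0,0,-0.14],
    [0,0,-0.28],
    [0,0,-0.42],
    [0,0,-0.52],
    [0,0,-0.52]
  ],
  "xyz": [
    [0,0,0],
    [0,0,0],
    [0,0,0],
    [0,0,0],
    [0,0,0]
  ],
  "gripper": [1,1,1,1,1]
}}

```text
t: 1.65
position: [0.5091, 0.297, 0.231]
tool_rot: [[-0.709, -0.0, 0.705], [-0.705, -0.0, -0.709], [0.0, -1.0, -0.0]]
contact_force: [-0.3, -0.6, 0.3]
opening: 0.0854
```

```bash
python3 - <<'E'
from rig import arm
from h import *
np.set_printoptions(precision=4,suppress=True)
o=arm.get_obs();print(o['t'],o['position'],o['tool_rot'],o['joint_positions'])
c=arm.calibration("wrist")
R=cv2.Rodrigues(c['rvec'])[0];print("cam",-R.T@c['tvec'],R[2])
cv2.imwrite("pics/w1.png",arm.snapshot("wrist")[:,:,::-1])
print(proj(c,[[.508,.297,.12],[.508,.297,.06]]))
E
```

```text
1.65 [0.5091 0.297  0.231 ] [[-0.7093 -0.0005  0.7049]
 [-0.7049 -0.0002 -0.7093]
 [ 0.0005 -1.     -0.0002]] [ 0.4661  0.3886  1.403  -0.      1.3504  1.2546]
cam [0.5563 0.3439 0.3741] [-0.1901 -0.1889 -0.9634]
[[325.3132 246.9004]
 [325.5158 229.5624]]
```

View pics/w1.png

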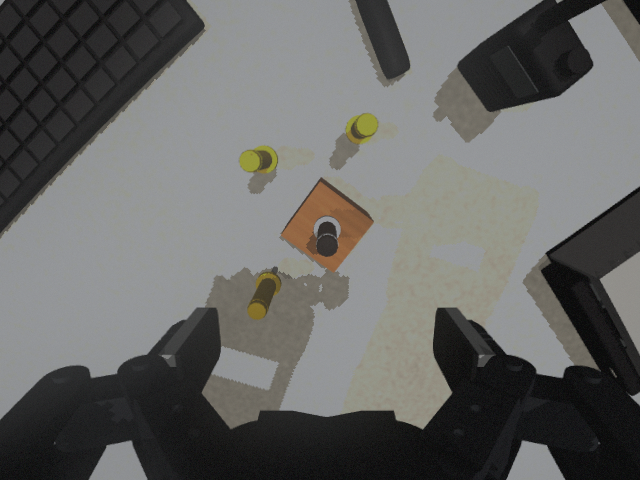

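Request:
{"api": "drive_tool", "payload": {
  "angular": [
    [0,0,0],
    [0,0,0],
    [0,0,0],
    [0,0,0],
    [0,0,0]
  ],
  "xyz": [
    [0,0,-4],
    [0,0,-8],
    [0,0,-12],
    [0,0,-14.5],
    [0,0,-15.8]
  ],
  "gripper": [1,1,1,1,1]
}}

```text
t: 2.2
position: [0.5083, 0.2967, 0.0708]
tool_rot: [[-0.706, -0.003, 0.708], [-0.708, -0.001, -0.706], [0.003, -1.0, -0.001]]
contact_force: [0.6, 0.9, 0.2]
opening: 0.0855
```

Request:
{"api": "drive_tool", "payload": {
  "angular": [
    [0,0,0],
    [0,0,0],
    [0,0,0],
    [0,0,0],
    [0,0,0]
  ],
  "xyz": [
    [0,0,0],
    [0,0,0],
    [0,0,0],
    [0,0,0],
    [0,0,0]
  ],
  "gripper": [0.5,0,0,0,0],
  "force": 60
}}

```text
t: 2.7
position: [0.5096, 0.2973, 0.0743]
tool_rot: [[-0.708, 0.002, 0.706], [-0.706, 0.001, -0.708], [-0.002, -1.0, 0.001]]
contact_force: [-1.2, -1.7, 8.0]
opening: 0.0151
```

Request:
{"api": "drive_tool", "payload": {
  "angular": [
    [0,0,0],
    [0,0,0],
    [0,0,0],
    [0,0,0],
    [0,0,0]
  ],
  "xyz": [
    [0,0,0],
    [0,0,0],
    [0,0,0],
    [0,0,0],
    [0,0,0]
  ],
  "gripper": [0,0,0,0,0]
}}

```text
t: 3.2
position: [0.5096, 0.2973, 0.0743]
tool_rot: [[-0.708, 0.001, 0.706], [-0.706, 0.001, -0.708], [-0.001, -1.0, 0.0]]
contact_force: [-1.3, -1.3, 6.8]
opening: 0.0148
```

Request:
{"api": "drive_tool", "payload": {
  "angular": [
    [0,0,0],
    [0,0,0],
    [0,0,0],
    [0,0,0],
    [0,0,0]
  ],
  "xyz": [
    [0,0,1],
    [0,0,3],
    [0,0,6],
    [0,0,9.5],
    [0,0,9.5]
  ],
  "gripper": [0,0,0,0,0]
}}

```text
t: 3.7
position: [0.5107, 0.2979, 0.1739]
tool_rot: [[-0.708, 0.007, 0.706], [-0.706, 0.004, -0.708], [-0.008, -1.0, 0.002]]
contact_force: [-0.1, 0.3, -0.2]
opening: 0.0144
```

```bash
cat > look.py <<'E'
import sys
from rig import arm
from h import *
np.set_printoptions(precision=4,suppress=True)
o=arm.get_obs();print(o['t'],o['position'],o['tool_rot'].tolist() if 0 else o['tool_rot'][:,1],o['contact_force'],o['opening'],o['joint_positions'])
n=sys.argv[1]
for v in sys.argv[2:]:
    c=arm.calibration(v)
    np.save(f"pics/{n}_{v}.npy",c)
    cv2.imwrite(f"pics/{n}_{v}.png",arm.snapshot(v)[:,:,::-1])
E
python3 look.py l2 scene wrist
```

```text
3.7 [0.5107 0.2979 0.1739] [ 0.0072  0.0037 -1.    ] [-0.0879  0.3213 -0.2057] 0.014434471493770605 [0.4661 0.4369 1.4716 0.     1.225  1.2531]
```

View pics/l2_scene.png

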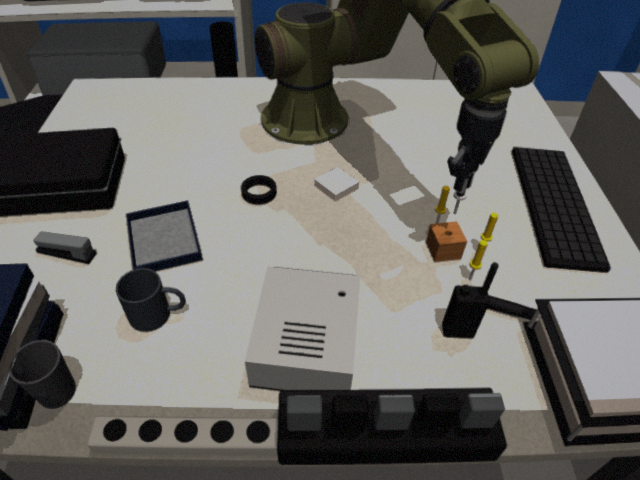

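View pics/l2_wrist.png

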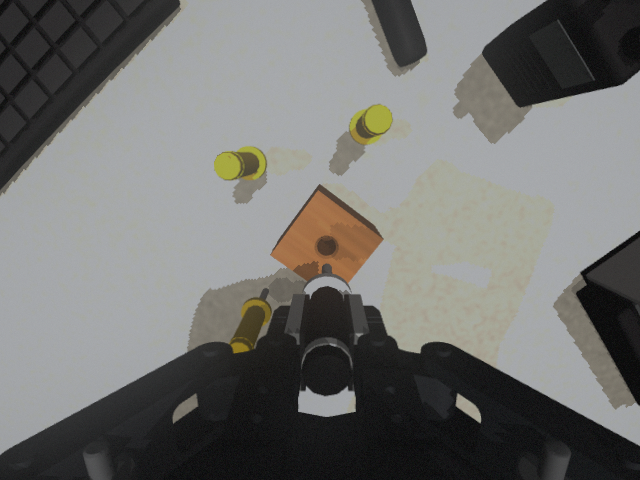

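Request:
{"api": "drive_tool", "payload": {
  "angular": [
    [0,0,0],
    [0,0,0],
    [0,0,0],
    [0,0,0],
    [0,0,0]
  ],
  "xyz": [
    [2,-2.5,0],
    [5,-6.3,0],
    [8,-10,0],
    [11,-14,0],
    [14,-17.8,0]
  ],
  "gripper": [0,0,0,0,0]
}}

```text
t: 4.3
position: [0.6496, 0.1172, 0.1669]
tool_rot: [[-0.708, -0.002, 0.706], [-0.706, -0.0, -0.708], [0.002, -1.0, -0.001]]
contact_force: [0.0, 0.4, -0.9]
opening: 0.0146
```

Request:
{"api": "drive_tool", "payload": {
  "angular": [
    [0,0,0],
    [0,0,0],
    [0,0,0],
    [0,0,0],
    [0,0,0]
  ],
  "xyz": [
    [2.2,-2.8,0],
    [3.5,-4.5,0],
    [4.2,-5.3,0],
    [4.2,-5.3,0],
    [4.2,-5.3,0]
  ],
  "gripper": [0,0,0,0,0]
}}

```text
t: 4.8
position: [0.6906, 0.0671, 0.1677]
tool_rot: [[-0.708, -0.001, 0.706], [-0.707, 0.0, -0.708], [0.001, -1.0, -0.001]]
contact_force: [-0.6, 0.1, -0.3]
opening: 0.0147
```

```bash
python3 look.py l3 scene wrist top; python3 - <<'E'
import cv2,numpy as np
from h import *
for v,x,y in(("scene",300,240),("wrist",270,180),("top",270,150)):
    t=cv2.imread(f"pics/l3_{v}.png")[y:y+100,x:x+110]
    cv2.imwrite(f"pics/l3c_{v}.png",cv2.convertScaleAbs(cv2.resize(t,None,fx=5,fy=5,interpolation=2),alpha=1.3,beta=20))
c=np.load("pics/l3_wrist.npy",allow_pickle=True).item()
print(proj(c,[[.6925,.0655,.085],[.6925,.0655,.105]]))
E
```

```text
4.8 [0.6906 0.0671 0.1677] [-0.0011  0.0002 -1.    ] [-0.6098  0.0565 -0.3165] 0.014658131023863962 [0.044  0.6774 1.1173 0.0002 1.348  0.8302]
[[330.48908269 256.61438195]
 [330.83598793 266.03939758]]
```

View pics/l3c_scene.png

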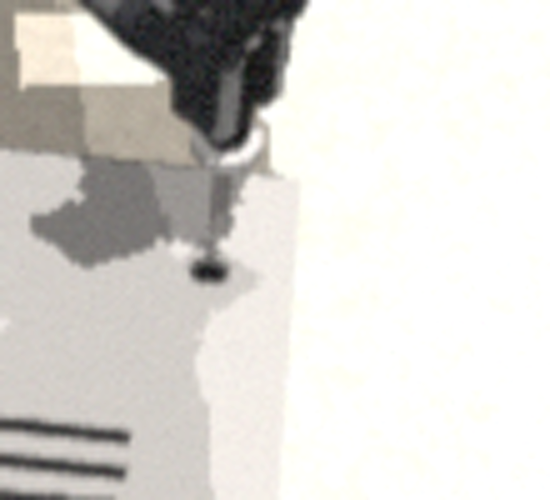

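View pics/l3_wrist.png

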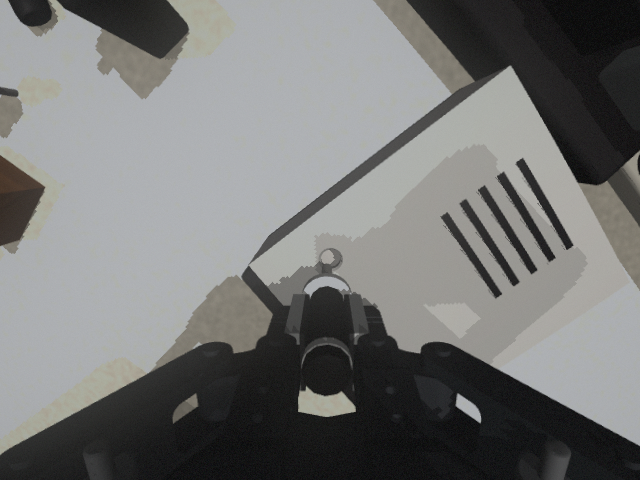

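View pics/l3c_top.png

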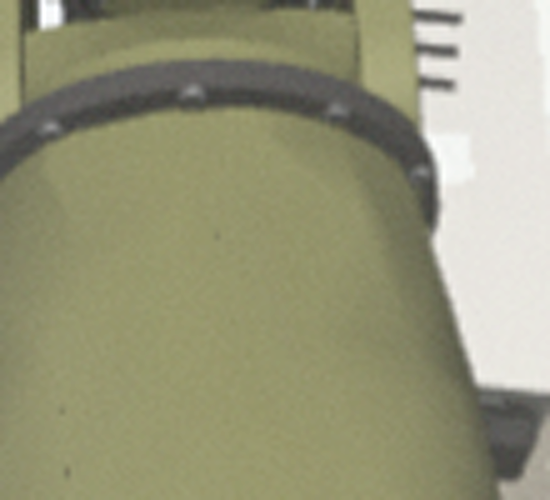

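```bash
python3 - <<'E'
import cv2,numpy as np
t=cv2.imread("pics/l3_wrist.png")[235:315,285:375]
cv2.imwrite("pics/l3d.png",cv2.resize(t,None,fx=8,fy=8,interpolation=2)[:600])
E
```

```text
(no output)
```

View pics/l3d.png

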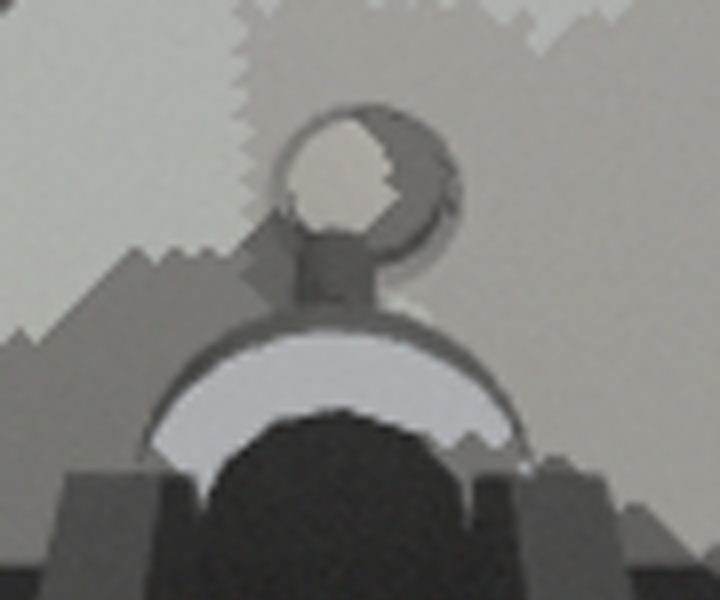

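```bash
python3 - <<'E'
from h import *
np.set_printoptions(precision=4,suppress=True)
c=np.load("pics/l3_wrist.npy",allow_pickle=True).item()
print(onz(c,[(331.2,259.1)],.085))
p=np.array([.6906,.0671,.1044])
u=np.array([.707,.707,0])
print(proj(c,[p,p+.003*u,p-.003*u, p+[0,0,.044],p+[0,0,.044]+.012*-u]))
# tip centre: column 327.1, far edge row 263.7
s=onz(c,[(327.1,263.7)],.1044);print("tip edge",s, s-p)
E
```

```text
[[0.6916 0.064  0.085 ]]
[[326.6944 266.0689]
 [326.6957 261.2842]
 [326.6931 270.8173]
 [326.7199 294.0256]
 [326.7127 316.6994]]
tip edge [[0.6918 0.068  0.1044]] [[ 0.0012  0.0009 -0.    ]]
```

Request:
{"api": "drive_tool", "payload": {
  "angular": [
    [0,0,0],
    [0,0,0],
    [0,0,0],
    [0,0,0],
    [0,0,0]
  ],
  "xyz": [
    [0.17,-0.19,0],
    [0.17,-0.19,0],
    [0.17,-0.19,-1],
    [0.17,-0.19,-2],
    [0.17,-0.19,-3]
  ],
  "gripper": [0,0,0,0,0]
}}

```text
t: 5.45
position: [0.6925, 0.0642, 0.1368]
tool_rot: [[-0.708, -0.001, 0.706], [-0.706, -0.0, -0.708], [0.001, -1.0, -0.001]]
contact_force: [-0.2, -0.7, 0.0]
opening: 0.0144
```

Request:
{"api": "drive_tool", "payload": {
  "angular": [
    [0,0,0],
    [0,0,0],
    [0,0,0],
    [0,0,0],
    [0,0,0]
  ],
  "xyz": [
    [0,0,-0.8],
    [0,0,-1.4],
    [0,0,-1.8],
    [0,0,-1.9],
    [0,0,-1.9]
  ],
  "gripper": [0,0,0,0,0]
}}

```text
t: 5.95
position: [0.693, 0.0643, 0.1197]
tool_rot: [[-0.708, 0.001, 0.706], [-0.706, 0.0, -0.708], [-0.0, -1.0, 0.0]]
contact_force: [-1.1, 0.7, 3.9]
opening: 0.0148
```

```bash
python3 look.py l4 scene
```

```text
5.95 [0.693  0.0643 0.1197] [ 0.0005  0.0001 -1.    ] [-1.1265  0.7391  3.8603] 0.01476871300309476 [0.0399 0.7236 1.1552 0.0001 1.2622 0.8268]
```

View pics/l4_scene.png

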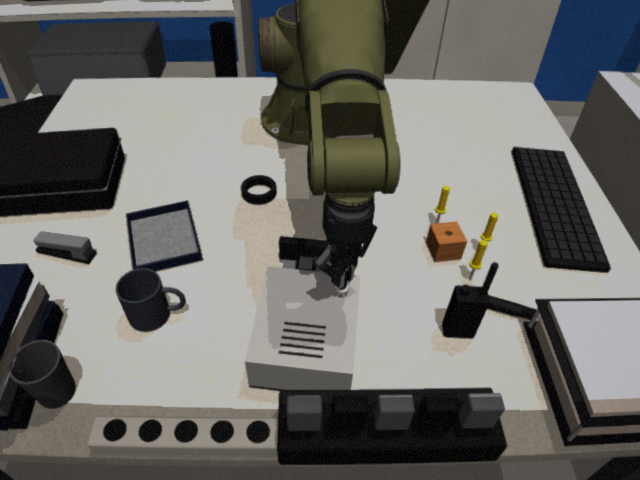

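Request:
{"api": "drive_tool", "payload": {
  "angular": [
    [0,0,0],
    [0,0,0],
    [0,0,0],
    [0,0,0],
    [0,0,0]
  ],
  "xyz": [
    [0,0,1],
    [0,0,3],
    [0,0,5],
    [-1,1.3,5.4],
    [-4,5.1,5.4]
  ],
  "gripper": [0,0,0,0,0]
}}

```text
t: 6.5
position: [0.6533, 0.1139, 0.1737]
tool_rot: [[-0.711, 0.002, 0.703], [-0.703, -0.0, -0.711], [-0.001, -1.0, 0.001]]
contact_force: [1.3, 1.7, -1.2]
opening: 0.0149
```

Request:
{"api": "drive_tool", "payload": {
  "angular": [
    [0,0,0],
    [0,0,0],
    [0,0,0],
    [0,0,0],
    [0,0,0]
  ],
  "xyz": [
    [-3,3.8,0],
    [-6,7.6,0],
    [-9,11.4,0],
    [-12,15.2,0],
    [-13.6,17.2,0]
  ],
  "gripper": [0,0,0,0,0]
}}

```text
t: 7.0
position: [0.5135, 0.2901, 0.1731]
tool_rot: [[-0.706, -0.001, 0.708], [-0.708, 0.0, -0.706], [0.0, -1.0, -0.001]]
contact_force: [0.2, -0.4, 0.4]
opening: 0.0147
```

Request:
{"api": "drive_tool", "payload": {
  "angular": [
    [0,0,0],
    [0,0,0],
    [0,0,0],
    [0,0,0],
    [0,0,0]
  ],
  "xyz": [
    [-0.77,0.99,0],
    [-0.77,0.99,0],
    [-0.77,0.99,-1],
    [-0.77,0.99,-1],
    [-0.77,0.99,-1]
  ],
  "gripper": [0,0,0,0,0]
}}

```text
t: 7.5
position: [0.5096, 0.2961, 0.1626]
tool_rot: [[-0.709, -0.001, 0.705], [-0.705, -0.001, -0.709], [0.001, -1.0, -0.0]]
contact_force: [0.0, 0.6, -1.8]
opening: 0.0144
```

```bash
python3 look.py l5 wrist top scene; python3 - <<'E'
import cv2,numpy as np
t=cv2.imread("pics/l5_wrist.png")[220:295,280:380]
cv2.imwrite("pics/l5d.png",cv2.resize(t,None,fx=8,fy=8,interpolation=2)[:600])
E
```

```text
7.5 [0.5096 0.2961 0.1626] [-0.001  -0.0006 -1.    ] [ 0.0079  0.5617 -1.8215] 0.014422266627846658 [ 0.4642  0.4491  1.4818 -0.0001  1.2118  1.2528]
```

View pics/l5d.png

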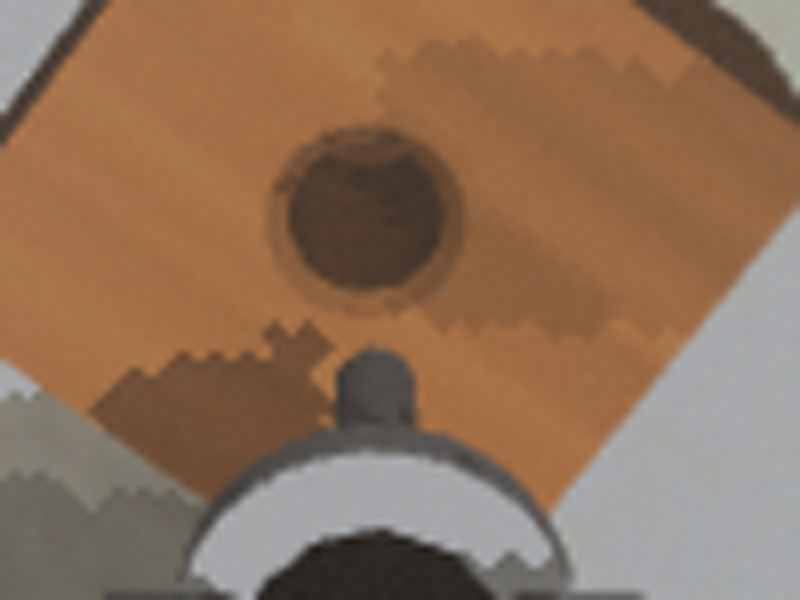

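View pics/l5_top.png

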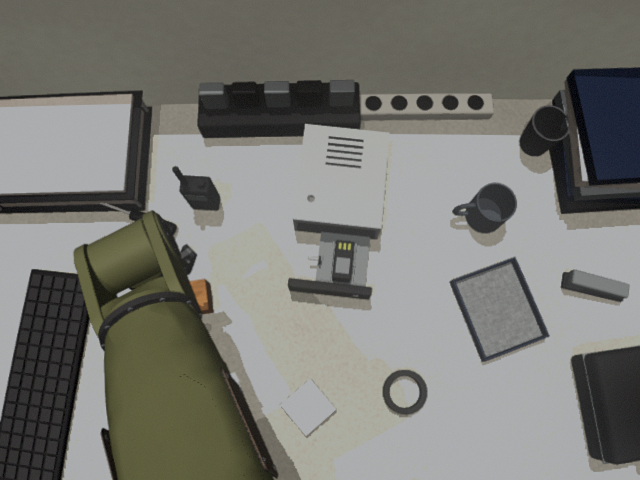

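View pics/l5_scene.png

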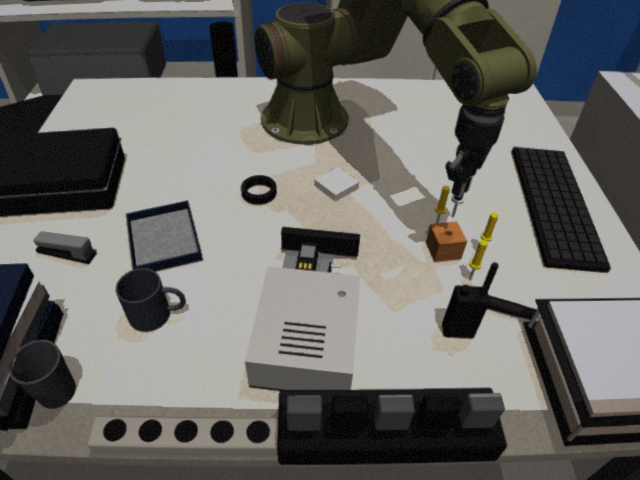

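```bash
python3 - <<'E'
from h import *
np.set_printoptions(precision=4,suppress=True)
c=np.load("pics/l5_wrist.npy",allow_pickle=True).item()
h=onz(c,[(325.75,247.75)],.055)
t=onz(c,[(327,263.4)],.0993)-[.0021,.0021,0]
print(h,t,h-t)
E
```

```text
[[0.5089 0.2959 0.055 ]] [[0.509  0.2948 0.0993]] [[-0.      0.0011 -0.0443]]
```

Request:
{"api": "drive_tool", "payload": {
  "angular": [
    [0,0,0],
    [0,0,0],
    [0,0,0],
    [0,0,0],
    [0,0,0]
  ],
  "xyz": [
    [0,0.1,-2],
    [0,0.1,-4],
    [0,0.1,-6.5],
    [0,0.1,-8.2],
    [0,0.1,-8.7]
  ],
  "gripper": [0,0,0,0,0]
}}

```text
t: 8.15
position: [0.5086, 0.2975, 0.0745]
tool_rot: [[-0.708, -0.002, 0.706], [-0.706, -0.001, -0.708], [0.003, -1.0, -0.001]]
contact_force: [0.4, 0.1, -0.5]
opening: 0.0146
```

Request:
{"api": "drive_tool", "payload": {
  "angular": [
    [0,0,0],
    [0,0,0],
    [0,0,0],
    [0,0,0],
    [0,0,0]
  ],
  "xyz": [
    [0,0,0],
    [0,0,0],
    [0,0,0],
    [0,0,0],
    [0,0,0]
  ],
  "gripper": [0,0.2,0.5,1,1]
}}

```text
t: 8.65
position: [0.5093, 0.2982, 0.0768]
tool_rot: [[-0.708, 0.001, 0.706], [-0.706, 0.0, -0.708], [-0.001, -1.0, 0.0]]
contact_force: [-0.1, -0.3, -0.1]
opening: 0.0602
```

```bash
python3 look.py l6 wrist
```

```text
8.65 [0.5093 0.2982 0.0768] [ 0.0007  0.0003 -1.    ] [-0.0834 -0.262  -0.0664] 0.060172369539984664 [ 0.4676  0.553   1.5453 -0.      1.0425  1.2546]
```

View pics/l6_wrist.png

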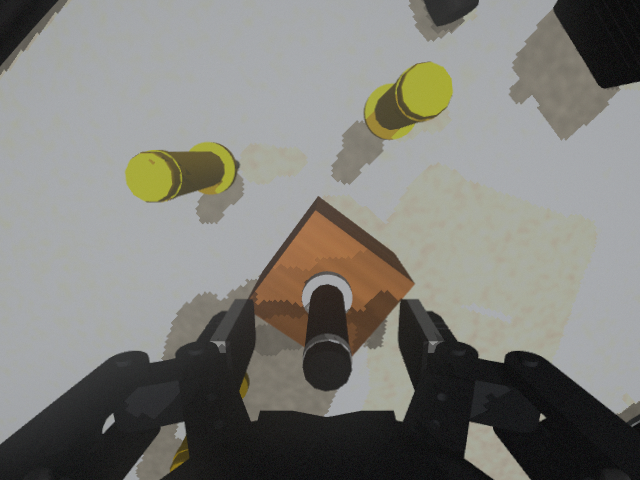

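Request:
{"api": "drive_tool", "payload": {
  "angular": [
    [0,0,0],
    [0,0,0],
    [0,0,0],
    [0,0,-0.1],
    [0,0,-0.24]
  ],
  "xyz": [
    [0,0,3],
    [0,0,7.5],
    [0,0,12],
    [0.5,-2,14],
    [1.2,-6,14]
  ],
  "gripper": [0.75,0.75,0.75,0.75,0.75]
}}

```text
t: 9.2
position: [0.5219, 0.2394, 0.22]
tool_rot: [[-0.856, 0.006, 0.516], [-0.516, 0.002, -0.856], [-0.006, -1.0, 0.001]]
contact_force: [0.8, -0.2, -0.3]
opening: 0.064
```

Request:
{"api": "drive_tool", "payload": {
  "angular": [
    [0,0,-0.14],
    [0,0,-0.28],
    [0,0,-0.42],
    [0,0,-0.56],
    [0,0,-0.67]
  ],
  "xyz": [
    [1.1,-4.6,0],
    [2.2,-9.2,0],
    [3.3,-14,0],
    [4.4,-18.7,0],
    [5.6,-23.4,0]
  ],
  "gripper": [0.65,0.65,0.65,0.65,0.65]
}}

```text
t: 9.7
position: [0.5773, 0.0021, 0.2166]
tool_rot: [[-0.991, 0.0, -0.131], [0.131, 0.0, -0.991], [-0.0, -1.0, -0.0]]
contact_force: [1.0, 1.0, -0.4]
opening: 0.0557
```

Request:
{"api": "drive_tool", "payload": {
  "angular": [
    [0,0,0],
    [0,0,0],
    [0,0,0],
    [0,0,0],
    [0,0,0]
  ],
  "xyz": [
    [0,0,0],
    [0,0,0],
    [0,0,0],
    [0,0,0],
    [0,0,0]
  ],
  "gripper": [0.65,0.65,0.65,0.65,0.65]
}}

```text
t: 10.2
position: [0.5771, 0.0051, 0.2164]
tool_rot: [[-0.992, 0.0, -0.124], [0.124, 0.0, -0.992], [-0.0, -1.0, -0.0]]
contact_force: [-0.4, 0.4, -0.2]
opening: 0.0552
```

```bash
python3 look.py l7 wrist
```

```text
10.2 [0.5771 0.0051 0.2164] [ 0.0002  0.     -1.    ] [-0.4333  0.3813 -0.1688] 0.05520709795538826 [-0.0546  0.372   1.4603  0.      1.3092  1.6406]
```

View pics/l7_wrist.png

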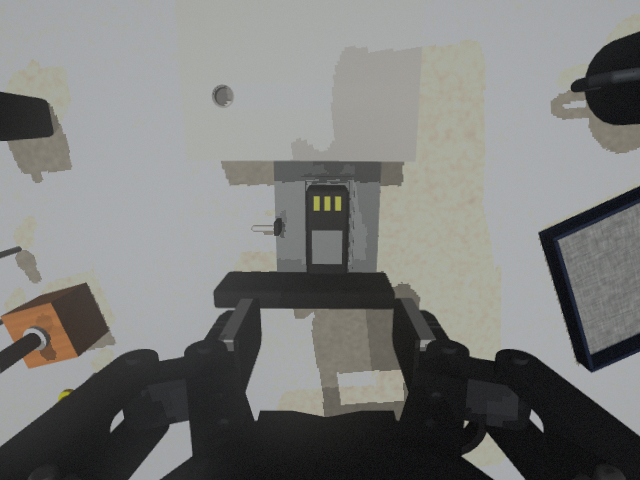

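```bash
python3 - <<'E'
import cv2
from h import *
np.set_printoptions(precision=4,suppress=True)
t=cv2.imread("pics/l7_wrist.png")[155:305,240:400]
cv2.imwrite("pics/l7d.png",cv2.convertScaleAbs(cv2.resize(t,None,fx=5,fy=4,interpolation=2),alpha=1.6,beta=20)[:600])
c=np.load("pics/l7_wrist.npy",allow_pickle=True).item()
ex=np.array([.992,-.1257,0]);ey=np.array([.1257,.992,0]);b=np.array([.577,.004,.056])
print(proj(c,[b+sx*.038*ex+sy*.018*ey for sx in(1,-1) for sy in(1,-1)]))
E
```

```text
[[304.8257 187.16  ]
 [348.1591 187.2486]
 [305.9788 273.8499]
 [346.6377 273.9227]]
```

View pics/l7d.png

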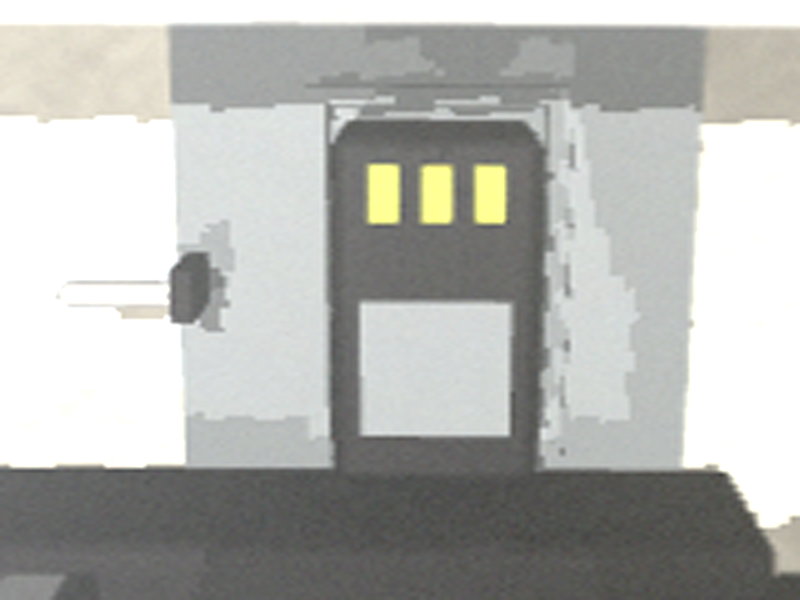

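Request:
{"api": "drive_tool", "payload": {
  "angular": [
    [0,0,0],
    [0,0,0],
    [0,0,0],
    [0,0,0],
    [0,0,0]
  ],
  "xyz": [
    [0.1,-0.15,-2],
    [0.1,-0.15,-6],
    [0.1,-0.15,-10],
    [0.1,-0.15,-12.5],
    [0.1,-0.15,-13.3]
  ],
  "gripper": [0.54,0.54,0.54,0.54,0.54]
}}

```text
t: 10.75
position: [0.5769, 0.0031, 0.0806]
tool_rot: [[-0.992, -0.004, -0.125], [0.125, 0.0, -0.992], [0.004, -1.0, 0.0]]
contact_force: [0.4, 0.3, 0.2]
opening: 0.0462
```

```bash
python3 look.py l8 wrist
```

```text
10.75 [0.5769 0.0031 0.0806] [-0.0041  0.0002 -1.    ] [0.3849 0.2984 0.1754] 0.046210377899079405 [-0.0581  0.5244  1.5804 -0.      1.041   1.6381]
```

View pics/l8_wrist.png

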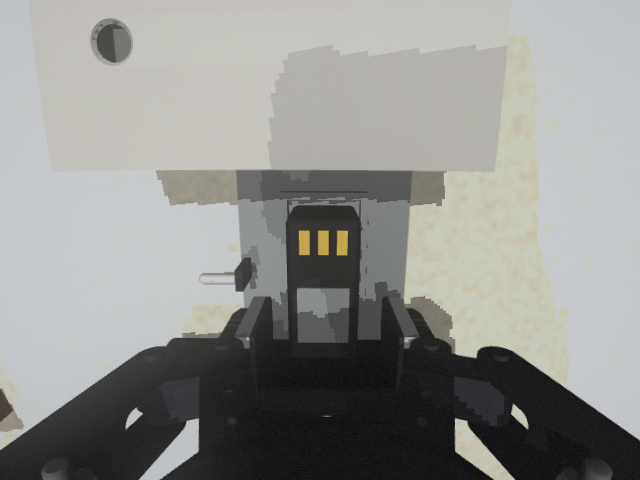

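Request:
{"api": "drive_tool", "payload": {
  "angular": [
    [0,0,0],
    [0,0,0],
    [0,0,0],
    [0,0,0],
    [0,0,0]
  ],
  "xyz": [
    [0,0.1,-1],
    [0,0.1,-2.5],
    [0,0.1,-4],
    [0,0.1,-5.3],
    [0,0.1,-5.3]
  ],
  "gripper": [0.54,0.54,0.54,0.54,0.54]
}}

```text
t: 11.3
position: [0.5771, 0.0037, 0.0281]
tool_rot: [[-0.992, -0.003, -0.126], [0.126, 0.0, -0.992], [0.003, -1.0, 0.0]]
contact_force: [-0.2, -0.1, -0.4]
opening: 0.0456
```

Request:
{"api": "drive_tool", "payload": {
  "angular": [
    [0,0,0],
    [0,0,0],
    [0,0,0],
    [0,0,0],
    [0,0,0]
  ],
  "xyz": [
    [0,0,0],
    [0,0,0],
    [0,0,0],
    [0,0,0],
    [0,0,0]
  ],
  "gripper": [0.3,0.2,0.2,0.2,0.2],
  "force": 50
}}

```text
t: 11.8
position: [0.5782, 0.0036, 0.0305]
tool_rot: [[-0.992, 0.0, -0.126], [0.126, -0.0, -0.992], [-0.0, -1.0, -0.0]]
contact_force: [0.5, -0.0, -1.9]
opening: 0.0351
```

Request:
{"api": "drive_tool", "payload": {
  "angular": [
    [0,0,0],
    [0,0,0],
    [0,0,0],
    [0,0,0],
    [0,0,0]
  ],
  "xyz": [
    [0,0,0.5],
    [0,0,1.5],
    [0,0,4],
    [0,0,7],
    [0,0,10]
  ],
  "gripper": [0.2,0.2,0.2,0.2,0.2]
}}

```text
t: 12.3
position: [0.5781, 0.0036, 0.1323]
tool_rot: [[-0.992, 0.0, -0.126], [0.126, -0.0, -0.992], [-0.0, -1.0, -0.0]]
contact_force: [-0.1, -0.8, -1.6]
opening: 0.0353
```

```bash
python3 look.py l9 wrist scene
```

```text
12.3 [0.5781 0.0036 0.1323] [ 0.0004 -0.     -1.    ] [-0.0529 -0.7624 -1.577 ] 0.03528393443001905 [-0.0571  0.4582  1.5448 -0.      1.1382  1.6399]
```

View pics/l9_wrist.png

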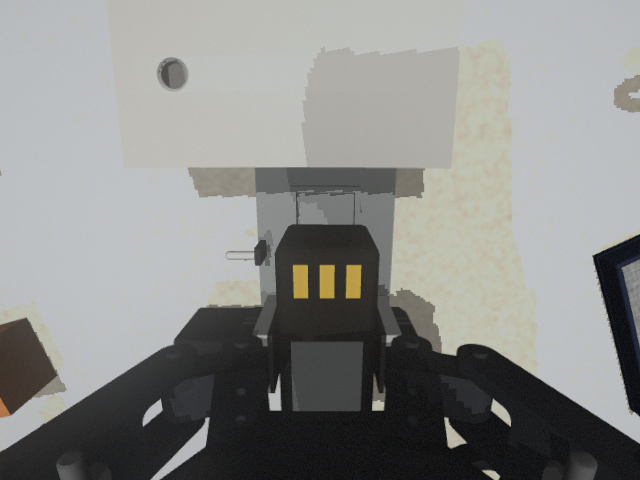

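View pics/l9_scene.png

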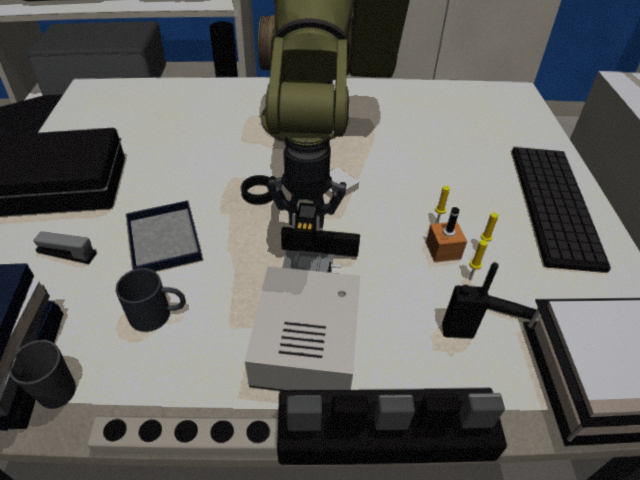

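Request:
{"api": "drive_tool", "payload": {
  "angular": [
    [0,0,0.05],
    [0,0,0.12],
    [0,0,0.2],
    [0,0,0.28],
    [0,0,0.36]
  ],
  "xyz": [
    [-1,-3,0],
    [-2.4,-7.3,0],
    [-3.8,-11.6,0],
    [-5.2,-15.9,0],
    [-6.7,-20.2,0]
  ],
  "gripper": [0.2,0.2,0.2,0.2,0.2]
}}

```text
t: 12.9
position: [0.5102, -0.1999, 0.1302]
tool_rot: [[-0.972, -0.0, 0.235], [-0.235, 0.0, -0.972], [0.0, -1.0, -0.0]]
contact_force: [1.3, -0.5, -2.0]
opening: 0.035
```

Request:
{"api": "drive_tool", "payload": {
  "angular": [
    [0,0,0.06],
    [0,0,0.11],
    [0,0,0.11],
    [0,0,0.11],
    [0,0,0.11]
  ],
  "xyz": [
    [-1.5,-4.4,0],
    [-2.7,-8.2,0],
    [-3.3,-10.2,-2],
    [-3.3,-10.2,-5],
    [-3.3,-10.2,-6]
  ],
  "gripper": [0.2,0.2,0.2,0.2,0.2]
}}

```text
t: 13.4
position: [0.4767, -0.3001, 0.0675]
tool_rot: [[-0.942, -0.003, 0.336], [-0.336, 0.003, -0.942], [0.002, -1.0, -0.004]]
contact_force: [-0.1, 0.3, -2.5]
opening: 0.035
```

```bash
python3 look.py l10 wrist
```

```text
13.4 [ 0.4767 -0.3001  0.0675] [-0.0034  0.0025 -1.    ] [-0.0608  0.3126 -2.5357] 0.0350067707777658 [-0.6269  0.5172  1.6284  0.      1.0003  0.6013]
```

View pics/l10_wrist.png

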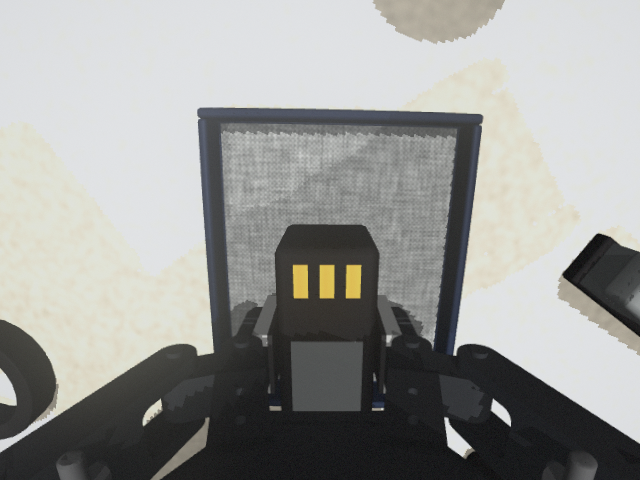

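Request:
{"api": "drive_tool", "payload": {
  "angular": [
    [0,0,0],
    [0,0,0],
    [0,0,0],
    [0,0,0],
    [0,0,0]
  ],
  "xyz": [
    [0,0,-1.5],
    [0,0,-3],
    [0,0,-4],
    [0,0,-4.6],
    [0,0,-4.8]
  ],
  "gripper": [0.2,0.2,0.2,0.2,0.2]
}}

```text
t: 13.95
position: [0.4781, -0.3002, 0.0217]
tool_rot: [[-0.941, -0.001, 0.337], [-0.337, 0.0, -0.941], [0.0, -1.0, -0.001]]
contact_force: [1.5, -0.2, -2.2]
opening: 0.0352
```

Request:
{"api": "drive_tool", "payload": {
  "angular": [
    [0,0,0],
    [0,0,0],
    [0,0,0],
    [0,0,0],
    [0,0,0]
  ],
  "xyz": [
    [0,0,0],
    [0,0,0],
    [0,0,0],
    [0,0,0],
    [0,0,0]
  ],
  "gripper": [0.2,0.2,0.45,0.6,0.6]
}}

```text
t: 14.45
position: [0.4784, -0.3005, 0.0227]
tool_rot: [[-0.941, 0.001, 0.337], [-0.337, -0.0, -0.941], [-0.0, -1.0, 0.001]]
contact_force: [0.2, 1.0, 0.5]
opening: 0.0514
```

Request:
{"api": "drive_tool", "payload": {
  "angular": [
    [0,0,0],
    [0,0,0],
    [0,0,0],
    [0,0,0],
    [0,0,0]
  ],
  "xyz": [
    [0,0,1],
    [0,0,3.5],
    [0,0,7],
    [0,0,11],
    [0,0,11]
  ],
  "gripper": [0.6,0.6,0.6,0.6,0.6]
}}

```text
t: 14.95
position: [0.48, -0.3017, 0.1385]
tool_rot: [[-0.941, 0.007, 0.337], [-0.337, -0.005, -0.941], [-0.005, -1.0, 0.008]]
contact_force: [0.2, 0.2, 0.2]
opening: 0.0513
```

```bash
python3 look.py l11 wrist
```

```text
14.95 [ 0.48   -0.3017  0.1385] [ 0.0075 -0.0054 -1.    ] [0.1623 0.2292 0.152 ] 0.05134525691970687 [-0.6257  0.4235  1.5797  0.      1.1292  0.6013]
```

View pics/l11_wrist.png

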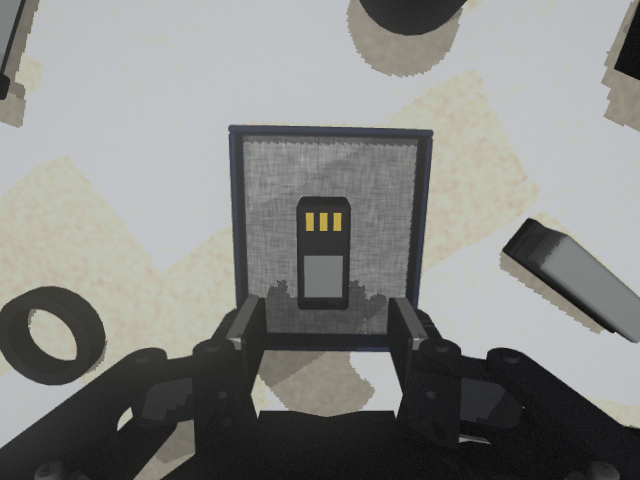

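Request:
{"api": "drive_tool", "payload": {
  "angular": [
    [0,0,-0.09],
    [0,0,-0.18],
    [0,0,-0.27],
    [0,0,-0.36],
    [0,0,-0.45]
  ],
  "xyz": [
    [-0.4,4.4,0],
    [-0.8,8.8,0],
    [-1.2,13.2,0],
    [-1.6,17.6,0],
    [-2,22,0]
  ],
  "gripper": [0.4,0.2,0,0,0]
}}

```text
t: 15.5
position: [0.4573, -0.0787, 0.1318]
tool_rot: [[-0.994, -0.001, -0.11], [0.11, 0.0, -0.994], [0.001, -1.0, -0.0]]
contact_force: [1.5, 0.5, -0.2]
opening: -0.0003
```

Request:
{"api": "drive_tool", "payload": {
  "angular": [
    [0,0,-0.02],
    [0,0,-0.02],
    [0,0,-0.02],
    [0,0,-0.02],
    [0,0,-0.02]
  ],
  "xyz": [
    [-0.3,4.4,0],
    [-0.6,8.8,0],
    [-0.6,11.5,-2],
    [-0.6,12.1,-6],
    [-0.6,12.1,-10]
  ],
  "gripper": [0,0,0,0,0]
}}

```text
t: 16.0
position: [0.4519, 0.0419, 0.0311]
tool_rot: [[-0.992, 0.001, -0.124], [0.124, 0.0, -0.992], [-0.001, -1.0, -0.0]]
contact_force: [0.9, -0.7, 0.7]
opening: 0.0004
```

```bash
python3 look.py l12 wrist scene
```

```text
16.0 [0.4519 0.0419 0.0311] [ 0.001   0.0001 -1.    ] [ 0.8776 -0.708   0.7057] 0.0003901425345088668 [0.0116 0.3801 1.955  0.0001 0.8056 1.7065]
```

View pics/l12_wrist.png

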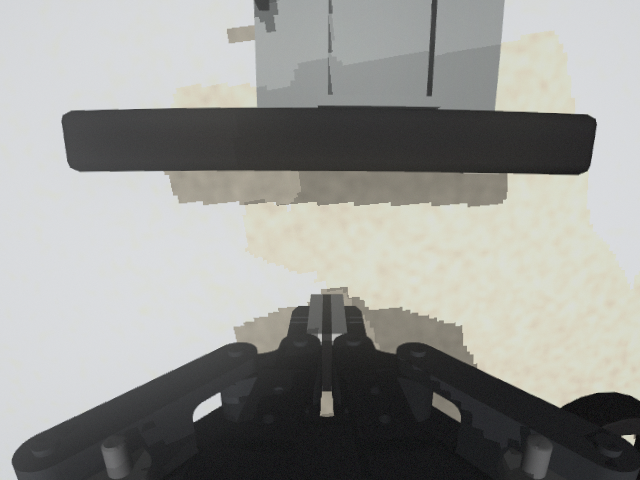

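View pics/l12_scene.png

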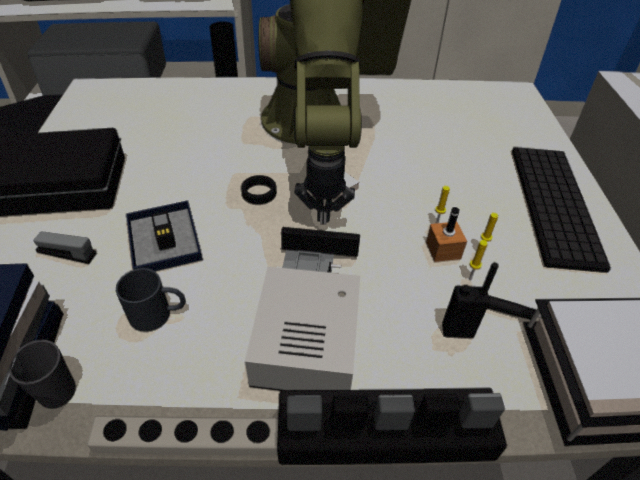

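Request:
{"api": "drive_tool", "payload": {
  "angular": [
    [0,0,0],
    [0,0,0],
    [0,0,0],
    [0,0,0],
    [0,0,0]
  ],
  "xyz": [
    [2,-0.25,0],
    [4,-0.5,0],
    [5.5,-0.7,0],
    [7,-0.88,0],
    [8.5,-1.07,0]
  ],
  "gripper": [0,0,0,0,0]
}}

```text
t: 16.6
position: [0.5376, 0.0294, 0.0341]
tool_rot: [[-0.992, -0.001, -0.126], [0.126, -0.0, -0.992], [0.001, -1.0, 0.0]]
contact_force: [-5.2, -0.5, 3.5]
opening: -0.0
```

Request:
{"api": "drive_tool", "payload": {
  "angular": [
    [0,0,0],
    [0,0,0],
    [0,0,0],
    [0,0,0],
    [0,0,0]
  ],
  "xyz": [
    [1.2,-0.15,0],
    [2.4,-0.3,0],
    [3.6,-0.45,0],
    [4.8,-0.6,0],
    [6,-0.76,0]
  ],
  "gripper": [0,0,0,0,0]
}}

```text
t: 17.1
position: [0.597, 0.0216, 0.0341]
tool_rot: [[-0.992, -0.002, -0.127], [0.127, -0.0, -0.992], [0.002, -1.0, 0.001]]
contact_force: [-12.4, -1.2, 6.4]
opening: -0.0004
```

Request:
{"api": "drive_tool", "payload": {
  "angular": [
    [0,0,0],
    [0,0,0],
    [0,0,0],
    [0,0,0],
    [0,0,0]
  ],
  "xyz": [
    [0.5,-0.06,0],
    [0.9,-0.11,0],
    [1.2,-0.15,0],
    [1.4,-0.18,0],
    [1.4,-0.18,0]
  ],
  "gripper": [0,0,0,0,0]
}}

```text
t: 17.6
position: [0.6109, 0.0199, 0.0342]
tool_rot: [[-0.992, -0.001, -0.127], [0.127, -0.0, -0.992], [0.001, -1.0, 0.0]]
contact_force: [-5.9, -1.6, 2.2]
opening: 0.0002
```

```bash
python3 look.py l13 wrist
```

```text
17.6 [0.6109 0.0199 0.0342] [-0.0011 -0.0003 -1.    ] [-5.9363 -1.5898  2.1643] 0.0001527656253573841 [-0.0273  0.6541  1.4951 -0.0003  0.9935  1.6706]
```

View pics/l13_wrist.png

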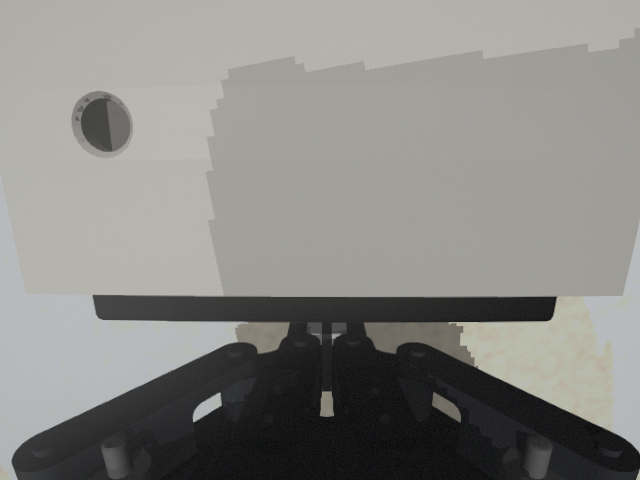

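Request:
{"api": "drive_tool", "payload": {
  "angular": [
    [0,0,0],
    [0,0,0],
    [0,0,0],
    [0,0,0],
    [0,0,0]
  ],
  "xyz": [
    [0.1,-0.01,0],
    [0.2,-0.03,0],
    [0.3,-0.04,0],
    [0.3,-0.04,0],
    [0.3,-0.04,0]
  ],
  "gripper": [0,0,0,0,0]
}}

```text
t: 18.15
position: [0.6137, 0.0195, 0.0341]
tool_rot: [[-0.992, -0.001, -0.127], [0.127, -0.0, -0.992], [0.001, -1.0, 0.0]]
contact_force: [-6.3, -2.3, 1.3]
opening: 0.0001
```

Request:
{"api": "drive_tool", "payload": {
  "angular": [
    [0,0,0],
    [0,0,0],
    [0,0,0],
    [0,0,0],
    [0,0,0]
  ],
  "xyz": [
    [0.1,-0.01,0],
    [0.2,-0.03,0],
    [0.3,-0.04,0],
    [0.3,-0.04,0],
    [0.3,-0.04,0]
  ],
  "gripper": [0,0,0,0,0]
}}

```text
t: 18.65
position: [0.6164, 0.0191, 0.0341]
tool_rot: [[-0.992, -0.002, -0.127], [0.127, -0.0, -0.992], [0.002, -1.0, 0.001]]
contact_force: [-10.5, -0.4, 2.7]
opening: -0.0001
```

Request:
{"api": "drive_tool", "payload": {
  "angular": [
    [0,0,0],
    [0,0,0],
    [0,0,0],
    [0,0,0],
    [0,0,0]
  ],
  "xyz": [
    [0.1,-0.01,0],
    [0.2,-0.03,0],
    [0.3,-0.04,0],
    [0.3,-0.04,0],
    [0.3,-0.04,0]
  ],
  "gripper": [0,0,0,0,0]
}}

```text
t: 19.15
position: [0.6166, 0.0191, 0.034]
tool_rot: [[-0.992, -0.01, -0.126], [0.126, 0.0, -0.992], [0.01, -1.0, 0.001]]
contact_force: [-36.4, 0.9, 19.9]
opening: 0.0002
```

Request:
{"api": "drive_tool", "payload": {
  "angular": [
    [0,0,0],
    [0,0,0],
    [0,0,0],
    [0,0,0],
    [0,0,0]
  ],
  "xyz": [
    [-0.3,0.04,0],
    [-0.6,0.08,0],
    [-1.2,0.15,0],
    [-2.5,0.3,0],
    [-5,0.6,0]
  ],
  "gripper": [0,0,0,0,0]
}}

```text
t: 19.65
position: [0.5707, 0.0249, 0.0341]
tool_rot: [[-0.992, 0.002, -0.127], [0.127, -0.0, -0.992], [-0.002, -1.0, -0.0]]
contact_force: [0.9, 0.8, 0.3]
opening: -0.0001
```

Request:
{"api": "drive_tool", "payload": {
  "angular": [
    [0,0,0],
    [0,0,0],
    [0,0,0],
    [0,0,0],
    [0,0,0]
  ],
  "xyz": [
    [-4,0.5,0],
    [-8,1,1],
    [-12,1,4],
    [-15,1,8],
    [-18,1,12]
  ],
  "gripper": [0,0,0,0,0]
}}

```text
t: 20.15
position: [0.3885, 0.0352, 0.1546]
tool_rot: [[-0.992, 0.001, -0.126], [0.126, 0.0, -0.992], [-0.0, -1.0, -0.0]]
contact_force: [1.1, 0.3, 0.8]
opening: 0.0003
```

```bash
python3 look.py l14 wrist scene top
```

```text
20.15 [0.3885 0.0352 0.1546] [ 0.0005  0.0001 -1.    ] [1.1104 0.2903 0.8014] 0.0002936017672636693 [-0.0037  0.0284  2.03    0.0001  1.0827  1.6936]
```

View pics/l14_scene.png

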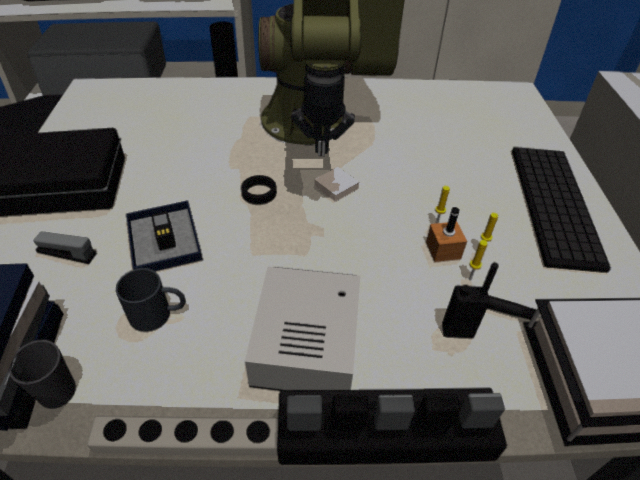

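View pics/l14_top.png

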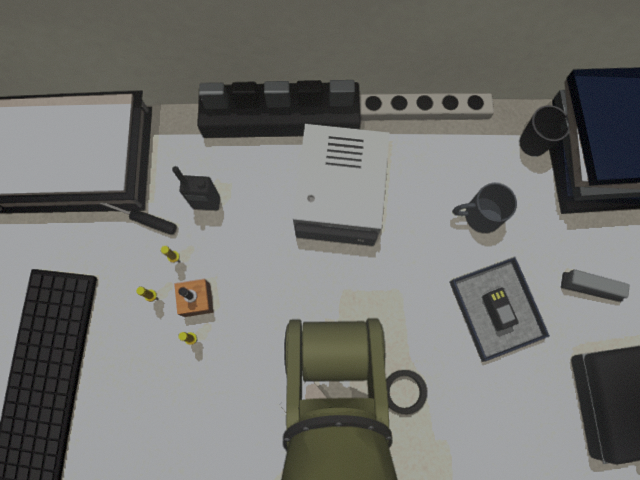

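View pics/l14_wrist.png

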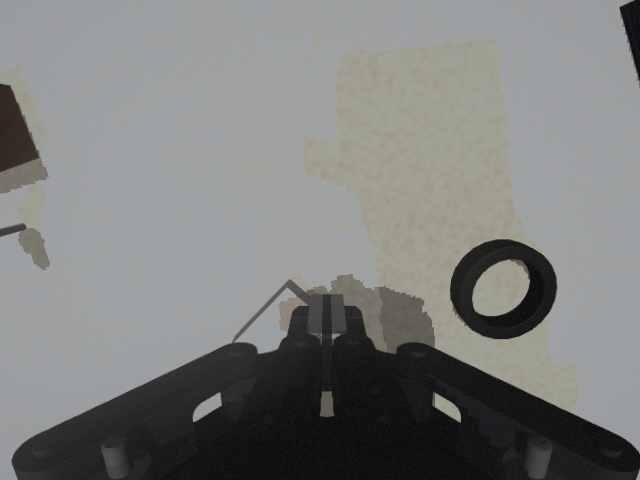

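The dock looks as it did at the start, with the panel at top pixels (296–378, 222–243). The pin is in its stand at (190,296), and the battery stands in the case at (500,309). Before handing in, I'll compare the dock and stand regions with the first picture.

```bash
python3 - <<'E'
import cv2,numpy as np
for v,rs in(("top",((285,115,115,135),(170,275,45,45))),("scene",((240,255,130,120),(425,200,45,60)))):
    a=cv2.imread(f"pics/{v}0.png");b=cv2.imread(f"pics/l14_{v}.png")
    for x,y,w,h in rs:
        d=cv2.absdiff(cv2.blur(a,(3,3)),cv2.blur(b,(3,3)))[y:y+h,x:x+w].max(2);print(v,d.mean(),(d>30).sum())
from rig import arm
o=arm.get_obs();print(o['contact_force'],np.abs(o['qd']).max())
arm.job_done()
E
```

```text
top 5.812045088566828 0
top 6.127407407407407 0
scene 2.8598717948717947 0
scene 6.752592592592593 8
[ 0.45434501 -0.33899522  0.06547463] 0.11158784719010206
the job is handed in; nothing more can be done
```

I carried out the whole task and handed it in at about 20 s of the 70 s allowed; the rig gives no verdict.

- **Release:** I took the pin from its stand and pushed it through the dock's hole. It met 3.9 N, about 7 mm of latch travel, and the tray sprang fully out. I then put the pin back in its stand.
- **Battery:** I lifted the battery out of the tray and set it down near the middle of the carry case.
- **Tray:** I pushed the tray to its firm stop, peaking at about 36 N, and backed off. It stayed shut.

**Last checks:**
- The dock in the final top and scene pictures matches the first ones, with no changed pixels, so the tray looks latched.
- The stand and pin also match, apart from 8 changed pixels in the scene view.
- The battery looks upright in the case, and the radio and mug are standing.
- The contact force on the tool was about 0.5 N, which is noise level.
- The arm was still settling slightly when I handed in, at up to 0.11 rad/s in one joint. It was clear of everything.

**Disagreements:**
- The two fixed cameras differed by about 2 to 4 mm. I settled the pin and hole positions with the wrist camera.
- The dock's hole measured about 46 mm from the front edge, not the stated 55 mm. I went by the measured position.

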